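# Draw a tube rack out from under the riser shelf and hold it up level

## Task

Slide the tube rack straight out along its runner (its pull tab sticks out) until the whole rack block is clear of the shelf above it, then take the rack by its top bar, lift it and finish holding it still and level in the air, with at least 12 cm of air between its underside and the bench, so that a colleague can check the samples. Do not put it down or let go at the end: the program finishes while the gripper is holding the rack. Keep all five tubes in their wells, do not lift the rack out of the runner while it is under the shelf, do not knock the shelf, and leave the bottle, jar and marker where they are.

Things in the scene. Friction and masses are not known exactly. Their poses are not given: they have to be found in the camera images.
- rack: White plastic tube rack, block 150 long (own x) x 80 wide (own y) x 40 mm high, two rows of four 18.5 mm square wells; 0.45 to 0.8 kg with its tubes. Origin: centre of its underside, z up. Its -x end points out of the runner and carries the upright pull tab; the top bar stands above its middle. Its underside rests on the runner's floor, 6 mm above the bench.
- pull_tab (a point): Point in the upright pull tab: a white fin 10 mm thick (own y), reaching 60 mm out from the rack's -x end face, from 12 to 66 mm above the rack's underside. The point: mid-thickness, 117 mm from the rack's middle, 52 mm above its underside; axes as the rack's. The tab sticks out from under the shelf.
- top_bar (a point): Centre of the grey carrying bar over the rack's middle: 60 mm long (own x), 14 mm wide (own y), 18 mm high, its centre 125 mm above the rack's underside, on two thin steel posts. Axes as the rack's. The tube caps reach 84 mm above the rack's underside.
- shelf: Fixed grey riser shelf over the rear part of the runner (origin and axes as the runner's): board 15 mm thick, underside 165 mm above the bench, from x = -40 mm (front edge) to +210 mm, y -120 to +120 mm, thin legs at the corners; on it a cardboard box 65 mm high from x = +75 mm on, and dishes 40 mm high before it. The rack starts under it.
- bottle: Clear bottle with a yellow cap, 64 mm across, 170 mm high, standing on the bench; leave alone. Origin: centre of its underside.
- jar: Jar with a white lid, 66 mm across, 75 mm high, on the bench; leave alone. Origin: centre of its underside.
- marker: Marker pen, white and red, 120 x 14 mm, lying on the bench along own x; leave alone. Origin: centre of its underside.
- runner: Fixed grey runner along own x, open at its -x end: floor 6 mm thick, x = -230 to +100 mm; side rails 88 mm apart inside, tops 16 mm above the bench; end stop at +92 mm. Origin: on the bench, on the middle line. The rack starts at x = -30 to 0 mm in this frame, parallel to it; its block is clear of the shelf once its origin is beyond x = -115 mm. Sliding friction 3 to 10 N.
- tube0: Clear tube with a blue cap, 16 mm across (cap 21), 76 mm high, standing loosely in the rack's well at rack x -54, y -24 mm, its foot 8 mm above the rack's underside. Origin: centre of its foot.
- tube1: Clear tube with a blue cap, 16 mm across (cap 21), 76 mm high, standing loosely in the rack's well at rack x 18, y -24 mm, its foot 8 mm above the rack's underside. Origin: centre of its foot.
- tube2: Clear tube with a blue cap, 16 mm across (cap 21), 76 mm high, standing loosely in the rack's well at rack x 54, y -24 mm, its foot 8 mm above the rack's underside. Origin: centre of its foot.
- tube3: Clear tube with a blue cap, 16 mm across (cap 21), 76 mm high, standing loosely in the rack's well at rack x -18, y 24 mm, its foot 8 mm above the rack's underside. Origin: centre of its foot.
- tube4: Clear tube with a blue cap, 16 mm across (cap 21), 76 mm high, standing loosely in the rack's well at rack x 18, y 24 mm, its foot 8 mm above the rack's underside. Origin: centre of its foot.
There are look-alikes about, which are no part of the job. Several things have the shape of the rack; the one meant has the colours described above.

How it is judged:
On the way:
1. the rack is drawn out along the runner until its block is clear of the shelf, still standing in the runner (x of rack in the frame of runner below -0.115 m and z of rack in the frame of runner below 0.014 m and angle between rack's own z axis and vertical below 0.1 rad), for 0.1 s.
At the end, for the whole second after the job is handed in: Held by the top bar (TCP within 45 mm of its centre, fingers pressing): underside over 115 mm above the bench, level within 0.12 rad, still (under 0.03 m/s, 0.2 rad/s), touching neither runner nor shelf, all five tubes in their wells (feet 0 to 20 mm above the rack's underside) (height (world z) of rack above 0.115 m and angle between rack's own z axis and vertical below 0.12 rad and linear speed of rack below 0.03 m/s and angular speed of rack below 0.2 rad/s and contact force between rack and the fingers above 2 N and distance between the grasp point and top_bar below 0.045 m and contact force between rack and runner below 0.1 N and contact force between rack and shelf below 0.1 N and z of tube0 in the frame of rack between 0 and 0.02 m and z of tube1 in the frame of rack between 0 and 0.02 m and z of tube2 in the frame of rack between 0 and 0.02 m and z of tube3 in the frame of rack between 0 and 0.02 m and z of tube4 in the frame of rack between 0 and 0.02 m); the arm keeps its last pose, push and grip.
It fails at once if the rack is lifted out of the runner (over 10 mm) while its block is still under the shelf (z of rack in the frame of runner above 0.016 m and x of rack in the frame of runner above -0.105 m).
It fails at once if the rack is tipped more than 0.4 rad (angle between rack's own z axis and vertical above 0.4 rad).
It fails at once if a tube comes out of its well (z of any of tube0, tube1, tube2, tube3, tube4 in the frame of rack above 0.03 m).
It fails at once if the shelf is knocked (over 8 N) (contact force between shelf and rack above 8 N or contact force between shelf and the arm above 8 N or contact force between shelf and the fingers above 8 N).
It fails at once if the bottle, jar or marker is moved more than 30 mm (distance of any of bottle, jar, marker from where it was at the start of the episode above 0.03 m).
It also fails if it takes over 56 s, if anything falls off the work surface, if the arm or the gripper's body presses on something with over 40 N, if the wrist force passes 120 N, or if a joint passes its speed limit or range.

## Robot

A 7-joint arm with a two-finger parallel gripper is mounted at the origin on the work surface. World frame = base frame: x ahead of the robot, y to its left, z up, the work surface at z = 0. Lengths are in m, angles in rad, forces in N, time in s.
With the tool pointing down it reaches from about 0.4 to 0.85 m from the base axis. Payload 10.4 kg.
Tool frame: the origin (TCP) lies between the finger pads, 19 mm behind the fingertips; this is the grasp point; z points along the fingers, y is the line along which they close (so a half turn about z gives the same grasp; the last joint's range is limited). The gripper opens to 85 mm and grips with 20 to 120 N. Pads are 22 mm wide; open, the fingers measure 114 mm over their backs; the gripper's body (76 mm by 85 mm) begins 54 mm behind the grasp point. The pads swing forward as they close: fully open they stand 13 mm farther back than shut.
Start: joints at [1.154, 0.332, -0.065, 1.46, 0.022, 1.35, -0.088], TCP at [0.24, -0.577, 0.25] pointing down, gripper open.
Joint ranges: [-2.6, 2.6], [-0.5, 2.12], [-1.47, 1.34], [0.16, 2.42], [-1.27, 4.41], [0.06, 2.06], [-2.6, 2.6]. Speed limits (rad/s): [2.22, 2.22, 2.79, 2.79, 3.14, 3.14, 3.14].

## Interface

Orientations are given as [roll, pitch, yaw] about the fixed x, y, z axes, in that order (R = Rz(yaw) Ry(pitch) Rx(roll)).
In Python, from cell import env gives the robot as it stands. The module is installed in compiled form; this text tells all that it offers.
- The arm moves only by the tool apply_moves, never from a script. Its argument "targets" is a list that holds one entry, the list of rows, each a list of 5 numbers: the finger opening in mm, from 0 to 85.4, then the shift along the tool's x, y, z in mm, then the turn about the tool's z in degrees. A call has 1 to 10 rows; each row is the pose to reach, as a shift and turn from the pose commanded when the call began, along the tool's axes at that moment; what a row does not reach only later rows make up. A row lasts 1/10 s, in which the tool goes at most 50 mm and 8.59 degrees, less where a joint would pass 70% of its speed; a pose out of reach is approached as far as the arm can. A call with a gripper value outside its range is refused whole. The fingers move at their own pace and stop on an object; "squeeze" is the grip in N (left out, the last holds). Time passes only in rows, so rows that repeat a pose let the fingers close. It gives the time, the measured TCP pose, the force, the opening and the grip force at its end, in the units of the state.
- env.get_obs(): the state, without advancing time (a new reading comes with each control period).
- env.get_image(name): name is "scene" or "top" or "wrist"; returns the picture (420x560x3 uint8, red, green, blue); there is no depth.
- env.get_calibration(name): a dict with "vertical_fov" (degrees; the focal length in pixels is half the picture's height over the tangent of half this angle, whatever the lens; pixels are square), "cx", "cy" (the principal point, pixels), "R" (3x3) and "t" (3): a world point X has camera coordinates R X + t. Camera axes: x right, y down, z forward; pixel columns grow to the right and rows downward; lengths in m; the calibration is good to about 2 mm. A picture is of the moment at which its call begins: read the wrist's pose just before it. get_calibration takes no time and is no camera call; for the wrist camera it gives the pose at the moment of the call.
- env.sign_off(): hands the job in; it is judged then, once.
Trained networks look in the newest picture that a camera, given by its name, has taken for a name from the list of things; names that differ only in an ending like _2 or _b are one class to them, and where a whole thing is asked for, a point or a joint stands for the part that bears it (a point fixed in the world has none). Each returns a list of dicts, best first, with "p" (0 to 1); they miss things now and then, are a little off and sometimes report something else, mostly with a low value. They report only what shows in the picture. A call takes as long as a camera call. They do not tell look-alikes from the thing itself.
- env.search_frame(camera, target): "box" ([centre column, centre row, width, height] in pixels, round what is visible of it).
- env.pinpoint(camera, target): "uv" ([column, row] in pixels: a listed point, or the origin of a listed thing).
The state is a dict: "time_s": time; "qpos": joint angles; "joint_vel": joint speeds; "joint_torque": joint torques, N m; "tcp_pos": TCP position; "ee_rot": TCP orientation; "ft_force": force on the tool from outside, world axes, zero at the start; "ft_torque": the same for the moment, N m; "grip_width": opening from 0.0 (shut) to 1.0 (fully open); "grip_force": force on a finger pad.
Only numpy, scipy, OpenCV 4.12 (cv2) and the standard library are available. Lean on these libraries where they do the work, as an engineer would, in place of code of your own. Each camera call takes 0.05 s, during which the arm holds its last target. There are 200 camera calls.

## Working session

There is one attempt and no reset: what is moved stays moved. The work goes in short steps, Python scripts to look and compute and a tool call to move; the robot and the scene stay as the last step left them, time stands still between calls to the robot, and variables do not carry over. Pictures are saved under pics/ and viewed, at most 10 in all, crops included, and the job is handed in when it is done.

Besides the shell and the picture viewer there is one more tool, called after ">>>" as name(argument=value, ...) on one line, values as JSON. apply_moves: Moves the arm, as the interface text tells. Its arguments: {"type":"object","properties":{"targets":{"type":"array"},"squeeze":{"type":"number"}},"required":["targets"]}

```bash
mkdir -p pics; cat > h.py <<'E'
from cell import env
import numpy as np, cv2
def K(n):
    c=env.get_calibration(n); f=210/np.tan(np.radians(c["vertical_fov"])/2)
    return f,c["cx"],c["cy"],np.array(c["R"]),np.array(c["t"])
def ray(n,uv):
    f,cx,cy,R,t=K(n); d=R.T@np.array([(uv[0]-cx)/f,(uv[1]-cy)/f,1]); return -R.T@t,d
def atz(n,uv,z):
    o,d=ray(n,uv); return o+d*(z-o[2])/d[2]
def proj(n,X):
    f,cx,cy,R,t=K(n); p=R@np.array(X)+t; return np.array([f*p[0]/p[2]+cx,f*p[1]/p[2]+cy])
def tri(l):
    A=0;b=0
    for n,uv in l:
        o,d=ray(n,uv); d=d/np.linalg.norm(d); P=np.eye(3)-np.outer(d,d); A=A+P; b=b+P@o
    return np.linalg.solve(A,b)
E
python3 - <<'E'
from h import *
ims=[]
for n in ["scene","top"]:
    im=env.get_image(n); cv2.imwrite(f"pics/{n}0.png",im[:,:,::-1])
    c=env.get_calibration(n); print(n,(-np.array(c["R"]).T@c["t"]).round(3))
    for t in ["rack","pull_tab","top_bar","shelf","runner","bottle","jar","marker"]:
        print(n,t,[(np.round(d["uv"]).tolist(),round(d["p"],2)) for d in env.pinpoint(n,t)[:4]])
o=env.get_obs(); print(o["time_s"],o["tcp_pos"],o["ee_rot"])
E
```

```text
scene [ 0.883 -0.602  0.894]
scene rack [([319.0, 202.0], 0.92), ([392.0, 270.0], 0.84), ([262.0, 131.0], 0.56)]
scene pull_tab [([305.0, 216.0], 0.66), ([255.0, 100.0], 0.64), ([348.0, 246.0], 0.56)]
scene top_bar [([400.0, 244.0], 0.82), ([262.0, 101.0], 0.63), ([324.0, 173.0], 0.57)]
scene shelf []
scene runner [([320.0, 204.0], 0.86)]
scene bottle [([236.0, 370.0], 0.77)]
scene jar [([190.0, 341.0], 0.58), ([326.0, 177.0], 0.29)]
scene marker [([190.0, 271.0], 0.77)]
top [ 0.262 -0.065  1.46 ]
top rack [([224.0, 203.0], 0.66), ([255.0, 130.0], 0.6), ([157.0, 311.0], 0.55)]
top pull_tab [([257.0, 196.0], 0.95), ([127.0, 344.0], 0.63), ([262.0, 156.0], 0.55)]
top top_bar [([151.0, 316.0], 0.73), ([218.0, 197.0], 0.7), ([252.0, 110.0], 0.63), ([345.0, 256.0], 0.3)]
top shelf []
top runner [([222.0, 208.0], 0.67)]
top bottle [([382.0, 182.0], 0.93)]
top jar [([381.0, 216.0], 0.57)]
top marker [([345.0, 256.0], 0.7), ([222.0, 208.0], 0.56)]
0.9 [ 0.239828   -0.57716872  0.25003209] [ 3.14151917e+00 -3.82933693e-05  3.93828092e-01]
```

View pics/scene0.png

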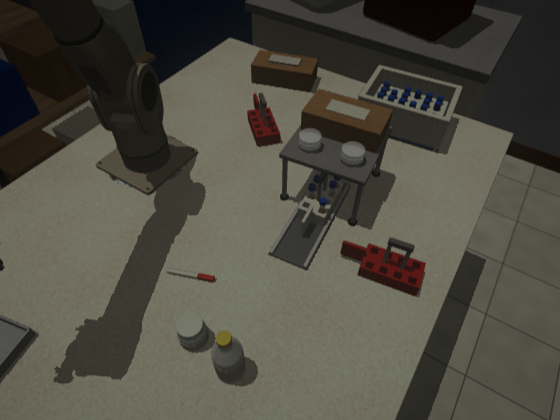

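View pics/top0.png

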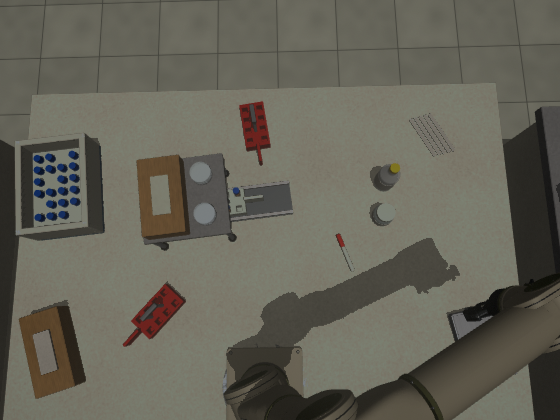

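Candidates for the rack are the white one at scene (319,202) / top (245,198), the red one at scene (392,268) / top (255,128), and the red one at scene (262,125) / top (157,311). By the description I choose the white one in the runner under the shelf, and I'll check it in a close crop.

```bash
python3 - <<'E'
from h import *
s=cv2.imread("pics/scene0.png")[150:280,250:390]; t=cv2.imread("pics/top0.png")[160:250,200:310]
a=cv2.resize(s,None,fx=4,fy=4,interpolation=cv2.INTER_CUBIC)
b=cv2.resize(t,None,fx=2.2*1.0,fy=2.2,interpolation=cv2.INTER_CUBIC)
b=cv2.resize(t,(240,196),interpolation=cv2.INTER_CUBIC)
b=cv2.resize(t,(800-560,int(90*240/110)))
c=np.zeros((520,800,3),np.uint8); c[:520,:560]=a; c[:b.shape[0],560:]=b
cv2.imwrite("pics/crop.png",cv2.convertScaleAbs(c,alpha=1.8))
cv2.imwrite("pics/crop2.png",cv2.convertScaleAbs(cv2.resize(t,None,fx=7,fy=6.5,interpolation=cv2.INTER_CUBIC)[:,:],alpha=1.8))
for n in ["scene","top"]: print(n,K(n)[:3],[proj(n,p).round().tolist() for p in [(0,0,0),(.5,0,0),(.5,-.3,0)]])
print("tab",tri([("scene",(305,216)),("top",(257,196))]))
print("front end", [atz("top",p,.016) for p in [(291,181),(293,213)]],[atz("scene",p,.016) for p in [(271,253),(303,265)]])
E
```

```text
scene (np.float64(404.606461549962), 283.49944416145274, 215.96987915504477) [[147.0, 159.0], [277.0, 224.0], [210.0, 306.0]]
top (np.float64(455.82090266659173), 273.45111737428726, 211.4085162703585) [[265.0, 386.0], [263.0, 224.0], [356.0, 222.0]]
tab [0.57731785 0.01435454 0.07264503]
front end [array([ 0.63747058, -0.09434631,  0.016     ]), array([ 0.53112505, -0.0982932 ,  0.016     ])] [array([ 0.54526003, -0.10038641,  0.016     ]), array([ 0.63478463, -0.08709782,  0.016     ])]
```

View pics/crop.png

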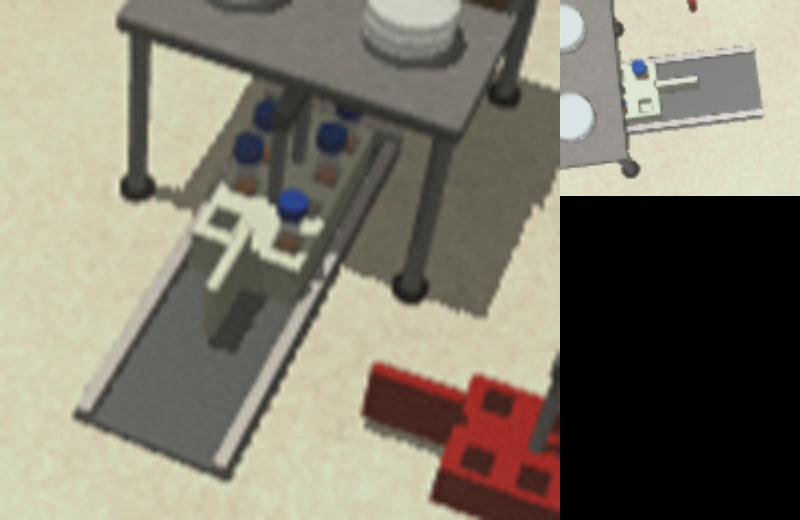

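View pics/crop2.png

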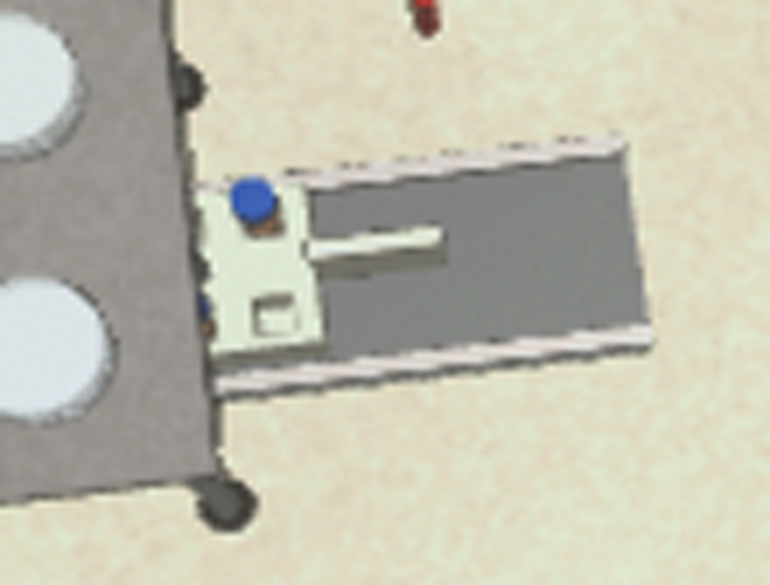

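The crops confirm the choice: the white rack with blue caps sits in the runner. Its tab top runs from top-view px (244,198) to (262,196).

```bash
python3 - <<'E'
from h import *
c=lambda x,y:((x+.5)/7-.5+200,(y+.5)/6.5-.5+160)
T=lambda x,y,z:atz("top",c(x,y),z)
S=lambda x,y,z:atz("scene",((x+.5)/4-.5+250,(y+.5)/4-.5+150),z)
pr=lambda n,v:print(n,v.round(4))
a,b=T(440,236,.072),T(308,248,.072); pr("tab end",a);pr("tab root",b);d=b-a;print("len",np.linalg.norm(d),"yaw",np.arctan2(d[1],d[0]))
for n,p,q in[("railR(bottom)",(218,385),(650,335)),("rail(top) out",(310,180),(625,140))]:
    P,Q=T(*p,.016),T(*q,.016);d=P-Q;pr(n,Q);print("yaw",np.arctan2(d[1],d[0]))
pr("sh",T(168,0,.18));pr("sh",T(217,475,.18));d=T(168,0,.18)-T(217,475,.18);print("edge yaw",np.arctan2(d[1],d[0])+np.pi/2)
for p in[(85,412,.0),(228,475,.0)]:pr("scene front",S(*p))
pr("scene tab end top",S(217,283,.072));pr("scene tab root",S(242,236,.072))
E
```

```text
tab end [ 0.577 -0.003  0.072]
tab root [0.5723 0.056  0.072 ]
len 0.059172559913095196 yaw 1.6492262414457848
railR(bottom) [ 0.5373 -0.0966  0.016 ]
yaw 1.6763281825759613
rail(top) out [ 0.6372 -0.0874  0.016 ]
yaw 1.6885700689543715
sh [0.6639 0.1048 0.18  ]
sh [0.4474 0.0839 0.18  ]
edge yaw 1.6669340375308606
scene front [ 0.5382 -0.0904  0.    ]
scene front [ 0.6435 -0.0816  0.    ]
scene tab end top [0.5825 0.0008 0.072 ]
scene tab root [0.5761 0.0452 0.072 ]
```

>>> apply_moves(targets=[[[85,45,-33,0,-8],[85,90,-66,0,-16],[85,135,-99,0,-24],[85,180,-131,0,-32],[85,225,-164,0,-40],[85,265,-193,0,-48],[85,305,-222,0,-56],[85,345,-251,0,-64],[85,385,-280,0,-72],[85,420,-305,0,-73.4]]])

```text
time_s: 1.9
tcp_pos: [0.5014, -0.1488, 0.2504]
ee_rot: [3.141, 0.001, 1.68]
ft_force: [1.4, -1.3, -0.6]
grip_width: 0.995
grip_force: 0.0
```

>>> apply_moves(targets=[[[85,35,30,0,0],[85,70,60,0,0],[85,100,85,0,0],[85,110,91,0,0],[85,110,91,0,0],[85,110,91,0,0]]])

```text
time_s: 2.5
tcp_pos: [0.5793, -0.0331, 0.2499]
ee_rot: [-3.141, 0.001, 1.674]
ft_force: [-1.1, -0.6, 0.8]
grip_width: 0.997
grip_force: 0.0
```

```bash
python3 - <<'E'
from h import *
o=env.get_obs(); print(o["time_s"],o["tcp_pos"],o["ee_rot"],o["qpos"].round(2))
_,_,_,R,t=K("wrist"); print("cam",-R.T@t,R[2])
im=env.get_image("wrist"); cv2.imwrite("pics/w1.png",im[:,:,::-1])
for p in env.pinpoint("wrist","pull_tab")[:3]: print(p, atz("wrist",p["uv"],.058))
E
```

```text
2.5 [ 0.57928381 -0.03314973  0.24985853] [-3.14102276e+00  7.67325938e-04  1.67373701e+00] [ 0.49  0.29 -0.62  1.56  0.17  1.35 -0.05]
cam [0.57166176 0.04556174 0.37314684] [ 0.03164292 -0.30826829 -0.95077305]
{'uv': [408.7, 153.5], 'p': 0.72} [0.71062107 0.00615986 0.058     ]
{'uv': [280.1, 133.1], 'p': 0.57} [0.58007215 0.01313997 0.058     ]
```

View pics/w1.png

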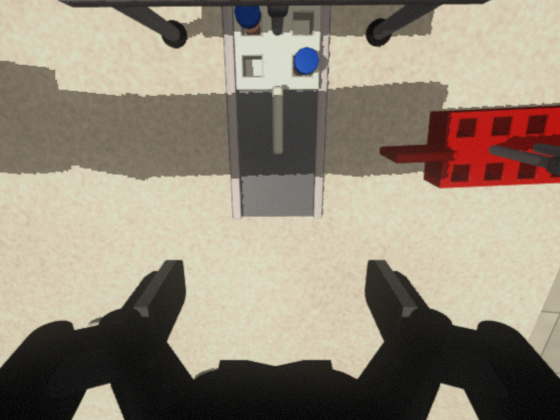

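The wrist view shows the tab from (278,88) to (278,152), with the runner mouth at row 215. The wrist camera sits 78 mm towards the shelf, so I'll check whether it has a body that could touch the shelf.

```bash
python3 - <<'E'
from h import *
im=env.get_image("scene")[:,:,::-1]
_,_,_,R,t=K("wrist"); p=proj("scene",-R.T@t); print("camera px",p, "tcp",proj("scene",env.get_obs()["tcp_pos"]))
u,v=p.astype(int); y0,x0=max(0,v-60),max(0,u-100); c=im[y0:y0+130,x0:x0+190]
print(x0,y0); cv2.imwrite("pics/s1.png",cv2.convertScaleAbs(cv2.resize(c,None,fx=4,fy=4,interpolation=cv2.INTER_CUBIC),alpha=1.8))
for n,q in [("tab tip L",(274,152)),("tab tip R",(283,152)),("root",(278,88))]: print(n,atz("wrist",q,.072).round(4))
for n,q in [("frontL",(233,217)),("frontR",(323,217)),("railL",(224,20)),("railR",(329,20))]: print(n,atz("wrist",q,.016).round(4))
E
```

```text
camera px [317.74948571 114.88313777] tcp [299.19309823 179.63092246]
217 54
tab tip L [ 0.5759 -0.0036  0.072 ]
tab tip R [ 0.5844 -0.0027  0.072 ]
root [0.5737 0.0542 0.072 ]
frontL [ 0.535  -0.0962  0.016 ]
frontR [ 0.6437 -0.0852  0.016 ]
railL [0.5133 0.1144 0.016 ]
railR [0.6183 0.1251 0.016 ]
```

View pics/s1.png

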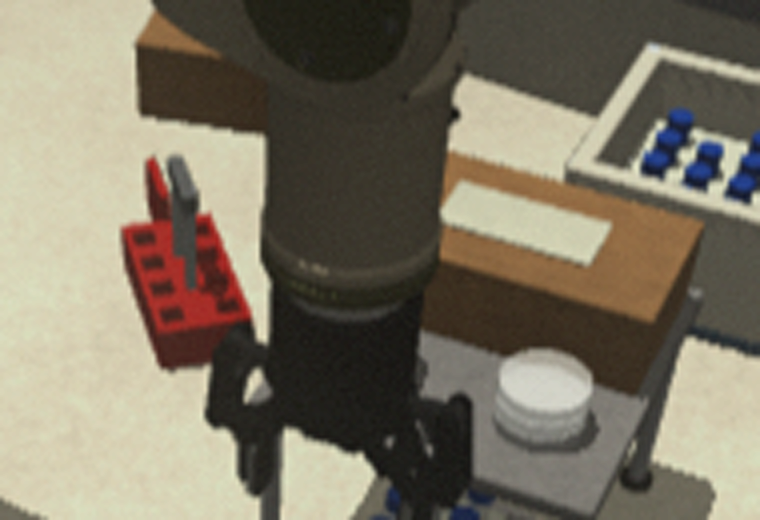

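The wrist camera has no visible body, and the hand is slim. I'll grip the outer end of the tab to keep well clear of the shelf.

>>> apply_moves(targets=[[[85,30,4,0,0],[60,39,4,30,0],[50,39,4,65,0],[40,39,4,100,0],[40,39,4,130,0],[40,39,4,155,0],[40,39,4,172,0],[40,39,4,183,0],[40,39,4,188,0],[40,39,4,188,0]]])

```text
time_s: 3.65
tcp_pos: [0.5798, 0.0073, 0.0622]
ee_rot: [3.141, 0.0, 1.675]
ft_force: [0.3, 0.4, 0.1]
grip_width: 0.469
grip_force: 0.0
```

>>> apply_moves(targets=[[[0,0,0,0,0],[0,0,0,0,0],[0,0,0,0,0],[0,0,0,0,0],[0,0,0,0,0],[0,0,0,0,0],[0,0,0,0,0]]], squeeze=50)

```text
time_s: 4.35
tcp_pos: [0.5799, 0.0075, 0.0631]
ee_rot: [3.141, 0.001, 1.675]
ft_force: [-3.6, -1.3, 5.6]
grip_width: 0.108
grip_force: 48.6
```

>>> apply_moves(targets=[[[0,-3,0,0,0],[0,-9,0,0,0],[0,-16,0,0,0],[0,-24,0,0,0],[0,-32,0,0,0],[0,-40,0,0,0],[0,-48,0,0,0],[0,-56,0,0,0],[0,-63,0,0,0],[0,-68,0,0,0]]])

```text
time_s: 5.35
tcp_pos: [0.5874, -0.0588, 0.0629]
ee_rot: [3.14, -0.002, 1.676]
ft_force: [-0.7, 4.9, 3.3]
grip_width: 0.107
grip_force: 48.7
```

>>> apply_moves(targets=[[[0,-4,0,0,0],[0,-12,0,0,0],[0,-20,0,0,0],[0,-28,0,0,0],[0,-36,0,0,0],[0,-44,0,0,0],[0,-52,0,0,0],[0,-60,0,0,0],[0,-66,0,0,0],[0,-69,0,0,0]]])

```text
time_s: 6.35
tcp_pos: [0.5946, -0.1275, 0.0629]
ee_rot: [3.14, -0.002, 1.676]
ft_force: [-0.5, 6.3, 3.6]
grip_width: 0.106
grip_force: 48.8
```

```bash
python3 - <<'E'
from h import *
o=env.get_obs(); print(o["time_s"],o["tcp_pos"],o["ee_rot"])
u={}
for n in ["top","scene"]:
    im=env.get_image(n); cv2.imwrite(f"pics/{n}2.png",im[:,:,::-1])
    for t in ["top_bar","rack"]: print(n,t,[(np.round(d["uv"],1).tolist(),round(d["p"],2),atz(n,d["uv"],.131 if t=="top_bar" else .006).round(3).tolist()) for d in env.pinpoint(n,t)[:4]])
t=cv2.imread("pics/top2.png")[150:250,190:310];cv2.imwrite("pics/top2c.png",cv2.convertScaleAbs(cv2.resize(t,None,fx=6,fy=6,interpolation=cv2.INTER_CUBIC),alpha=1.8))
E
```

```text
6.35 [ 0.59461113 -0.12750659  0.06285355] [ 3.13991737e+00 -1.63975967e-03  1.67562771e+00]
top top_bar [([264.6, 188.0], 0.92, [0.588, -0.012, 0.131]), ([252.5, 112.9], 0.69, [0.828, 0.022, 0.131]), ([145.2, 312.3], 0.69, [0.229, 0.335, 0.131])]
top rack [([157.6, 308.4], 0.93, [0.237, 0.333, 0.006]), ([262.0, 202.7], 0.83, [0.569, 0.002, 0.006])]
scene top_bar [([304.9, 208.6], 0.71, [0.587, -0.008, 0.131]), ([401.9, 244.4], 0.65, [0.833, 0.019, 0.131]), ([264.2, 102.1], 0.41, [0.251, 0.311, 0.131])]
scene rack [([300.8, 236.7], 0.78, [0.58, -0.005, 0.006]), ([232.9, 370.4], 0.71, [0.641, -0.396, 0.006]), ([387.5, 271.3], 0.56, [0.825, 0.02, 0.006])]
```

View pics/top2c.png

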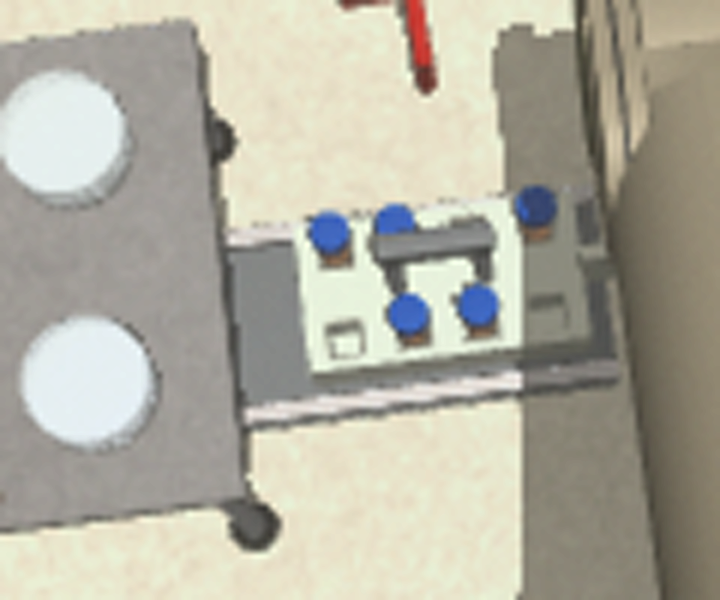

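The rack block is clear of the shelf: its rear edge is at crop x≈300 and the shelf edge at ≈235. All five caps are in place and the bar is at crop (434,241). Next I release the tab and rise.

>>> apply_moves(targets=[[[45,0,0,0,0],[45,0,0,0,0],[45,0,0,0,0],[45,0,0,-15,0],[45,0,0,-50,0],[50,0,0,-90,0],[60,0,0,-130,0],[60,0,0,-170,0],[60,0,0,-187,0],[60,0,0,-187,0]]])

```text
time_s: 7.65
tcp_pos: [0.5951, -0.1288, 0.2534]
ee_rot: [3.136, 0.002, 1.675]
ft_force: [-0.1, -1.0, -1.5]
grip_width: 0.703
grip_force: 0.0
```

```bash
python3 - <<'E'
from h import *
o=env.get_obs(); print(o["time_s"],o["tcp_pos"],o["ee_rot"],o["ft_force"])
im=env.get_image("wrist"); cv2.imwrite("pics/w2.png",im[:,:,::-1])
for t in ["top_bar"]:
  for p in env.pinpoint("wrist",t)[:3]: print(t,p, atz("wrist",p["uv"],.131))
q=lambda x,y:((x+.5)/6-.5+190,(y+.5)/6-.5+150)
for p in [(375,236),(494,222),(375,262),(494,248),(434,241)]: print(p,atz("top",q(*p),.140).round(4))
E
```

```text
7.65 [ 0.59513498 -0.128771    0.25343755] [3.13590648e+00 2.23435122e-03 1.67483932e+00] [-0.07244721 -1.02978878 -1.4775014 ]
top_bar {'uv': [270.2, 31.7], 'p': 0.87} [ 0.57833906 -0.0069875   0.131     ]
(375, 236) [0.5835 0.0246 0.14  ]
(494, 222) [ 0.5893 -0.0346  0.14  ]
(375, 262) [0.5702 0.0247 0.14  ]
(494, 248) [ 0.5761 -0.0344  0.14  ]
(434, 241) [ 0.5803 -0.0047  0.14  ]
```

View pics/w2.png

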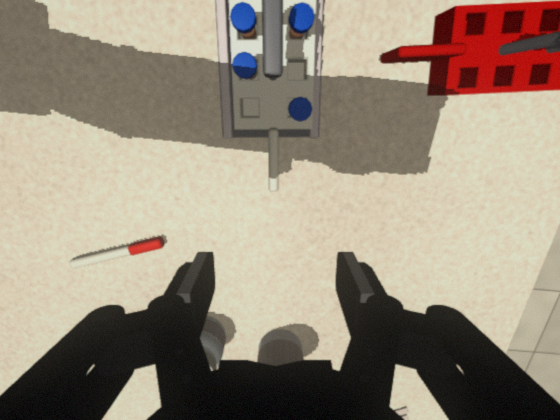

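The bar centre is at (0.580, -0.004, 0.131) in both views. I'll move over it, then down.

>>> apply_moves(targets=[[[60,30,-1,0,0],[60,70,-1,0,0],[60,105,-2,0,0],[60,125,-2,0,0],[60,125,-2,30,0],[60,125,-2,65,0],[60,125,-2,95,0],[60,125,-2,113,0],[60,125,-2,123,0],[60,125,-2,123,0]]])

```text
time_s: 8.75
tcp_pos: [0.5777, -0.0047, 0.1242]
ee_rot: [-3.138, -0.001, 1.675]
ft_force: [0.0, -0.4, -0.5]
grip_width: 0.702
grip_force: 0.0
```

>>> apply_moves(targets=[[[0,0,0,0,0],[0,0,0,0,0],[0,0,0,0,0],[0,0,0,0,0],[0,0,0,0,0],[0,0,0,0,0],[0,0,0,0,0],[0,0,0,0,0]]], squeeze=90)

```text
time_s: 9.55
tcp_pos: [0.5798, -0.0045, 0.127]
ee_rot: [3.139, 0.0, 1.675]
ft_force: [3.3, -0.1, 5.9]
grip_width: 0.148
grip_force: 89.3
```

>>> apply_moves(targets=[[[0,0,0,-2,0],[0,0,0,-6,0],[0,0,0,-12,0],[0,-2,0,-20,0],[0,-5,0,-28,0],[0,-8,0,-36,0],[0,-12,0,-44,0],[0,-16,0,-52,0],[0,-19,0,-58,0],[0,-20,0,-60,0]]])

```text
time_s: 10.55
tcp_pos: [0.5813, -0.0252, 0.1869]
ee_rot: [3.141, 0.001, 1.674]
ft_force: [-0.6, 0.4, -5.5]
grip_width: 0.151
grip_force: 87.7
```

>>> apply_moves(targets=[[[0,0,0,-3,0],[0,0,0,-10,0],[0,0,0,-19,0],[0,0,0,-28,0],[0,0,0,-38,0],[0,0,0,-48,0],[0,0,0,-58,0],[0,0,0,-68,0],[0,0,0,-76,0],[0,0,0,-80,0]]])

```text
time_s: 11.55
tcp_pos: [0.5812, -0.0245, 0.2671]
ee_rot: [3.141, 0.0, 1.675]
ft_force: [-0.7, 0.0, -6.0]
grip_width: 0.151
grip_force: 87.7
```

>>> apply_moves(targets=[[[0,0,0,0,0],[0,0,0,0,0],[0,0,0,0,0],[0,0,0,0,0],[0,0,0,0,0],[0,0,0,0,0],[0,0,0,0,0],[0,0,0,0,0]]])

```text
time_s: 12.35
tcp_pos: [0.581, -0.0245, 0.266]
ee_rot: [3.141, 0.0, 1.675]
ft_force: [-0.7, 0.3, -5.7]
grip_width: 0.152
grip_force: 87.8
```

```bash
python3 - <<'E'
from h import *
ims=[cv2.convertScaleAbs(env.get_image(n)[:,:,::-1],alpha=1.6) for n in ("scene","wrist")]
cv2.imwrite("pics/end.png",np.hstack([cv2.resize(ims[0][130:330,200:400],(400,400),interpolation=cv2.INTER_CUBIC),cv2.resize(ims[1][:,70:490],(400,400))]))
o=env.get_obs();print({k:o[k] for k in("time_s","tcp_pos","ft_force","ft_torque","grip_force","grip_width")})
E
```

```text
{'time_s': 12.45, 'tcp_pos': array([ 0.58096049, -0.02457449,  0.26602035]), 'ft_force': array([ 0.01241962,  0.24223382, -5.32342627]), 'ft_torque': array([-0.0179204 ,  0.02963313,  0.01195278]), 'grip_force': 87.74818539619446, 'grip_width': 0.14433041291628299}
```

View pics/end.png

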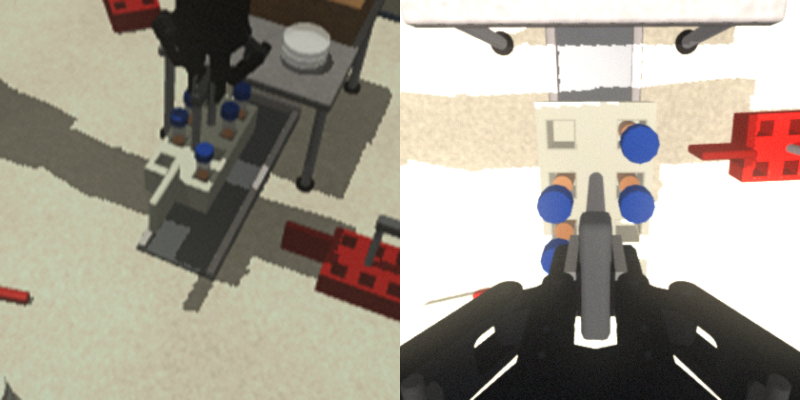

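The rack hangs level from the bar at about 14.5 cm. The caps are at scene crop (178,117), (230,110), (204,152), (243,90) and (190,98), and the shelf is clear.

```bash
python3 -c "
from cell import env
print(env.sign_off())"
```

```text
the job is handed in; nothing more can be done
None
```

The white rack was slid clear of the shelf and lifted by its top bar, and the gripper is holding it level with its underside about 14 cm above the bench and all five tubes in place; the job is handed in, but sign-off returned no verdict.

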